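# Bring a fixture plate under the inspection mirror and hold the mirror on its target

## Task

Slide the aluminium fixture plate across the bench, without lifting or tipping it, until it lies still, centred and square on the thin rubber mat, with the round target on its upright tab facing the mirror's side. Then swing the camera's sprung mirror round by its lever until the round target appears in the middle of the camera's picture, and finish holding the lever steadily there, since the mirror springs back when let go. Leave the screwdriver, jar and tape roll where they are.

Things in the scene. Friction and masses are not known exactly. Their poses are not given: they have to be found in the camera images.
- camera: Inspection camera fixed to the bench, lens looking straight up: black round housing, 68 mm across at the foot, 32 mm tall, a small block on its +x side out to 47 mm from its axis. Origin: centre of its underside. Position and yaw vary. It carries the mirror head, which turns about the housing's upright axis; its top is 77 mm above the bench.
- mirror (a joint): Angle of the mirror head about the camera's upright axis, 0 to 2.6 rad, growing anticlockwise seen from above; starts at its stop, 0. The head's line of sight points along the camera's own +x at 0 and turns with the joint. A spring pulls it back to 0 (0.08 N m, plus 0.08 N m per rad: 1 to 3 N at the lever's pin).
- mirror_eye (a point): Centre of the flat mirror (48 x 40 mm), on the turning axis, 60 mm above the bench. It leans 45 degrees over the lens, facing down and outward, so the camera looks out level. The frame turns with the head: x is the line of sight outward, z up. A thing on this x line is in the middle of the picture.
- lever_pin (a point): Centre of the top end of the lever's upright steel pin: 12 mm diameter, top 82 mm above the bench, free for gripping or pushing over its upper 42 mm. It stands at the end of a flat lever arm 10 mm wide (top of the arm 38 mm above the bench), 100 mm from the turning axis, exactly opposite the line of sight (along the head's -x).
- mat: Thin black rubber mat lying on the bench, 150 (its x) x 120 (its y) mm, 0.6 mm thick, no edge to climb. Origin: its centre; its -y side is towards the camera. Position and yaw differ from run to run.
- plate: Loose aluminium fixture plate, 120 (its x) x 90 (its y) x 8 mm, 0.28 to 0.49 kg, lying on the bench. Origin: centre of its underside. An upright tab stands on it: 40 mm wide along x, 8 mm thick along y, centred at x = 0, y = +25 mm, top 85 mm above the bench. On the mat, the plate's axes lie along the mat's axes, so that the tab stands on the side away from the camera.
- marker (a point): The round target, a black disc 22 mm across with a white centre, on the tab's face that looks to the plate's -y: at x = 0, y = +21 mm of the plate, 60 mm above the bench.
- screwdriver: Bystander: screwdriver lying on the bench near the robot, 200 mm long, handle 26 mm thick. Origin: under its middle, x towards its tip.
- jar: Bystander: glass jar with steel cap, 56 mm diameter, 75 mm tall. Origin: centre of its underside.
- tape: Bystander: roll of grey tape lying flat, 90 mm diameter, 24 mm high. Origin: centre of its underside.
Mind the look-alikes: they are no part of the job. Several things look just like the camera: the one meant starts farthest to the robot's left.

How it is judged (in metres and radians):
On the way, in this order (a step that is already met when the one before it is completed fails the run):
1. the plate lies still on the mat, centred and square, target towards the mirror's side (horizontal distance between plate and mat below 0.015 m and angle between the x axis of plate and the x axis of mat, either way round below 0.15 rad and y of marker in the frame of mat above 0 m and height (world z) of plate below 0.004 m and angle between plate's own z axis and vertical below 0.05 rad and linear speed of plate below 0.01 m/s), for 0.2 s.
2. the mirror is held so that the camera sees the target (y of marker in the frame of mirror_eye between -0.015 and 0.015 m and x of marker in the frame of mirror_eye above 0.05 m and contact force between the fingers and camera above 0.3 N and velocity of joint mirror between -0.1 and 0.1 rad/s), for 0.5 s.
At the end, for the whole second after the job is handed in: Plate flat and still, centre within 15 mm of the mat's, square within 0.15 rad, target towards the mirror's side; fingers touching the mirror head or lever (over 0.3 N), mirror still, the target's centre within 15 mm sideways of the line of sight (all of step 1 and all of step 2); the arm keeps its last pose, push and grip.
It fails at once if the plate is lifted off the bench or tipped (height (world z) of plate above 0.012 m or angle between plate's own z axis and vertical above 0.2 rad).
It fails at once if a bystander is moved by more than 20 mm (distance of any of screwdriver, jar, tape from where it was at the start of the episode above 0.02 m).
It also fails if it takes over 64 s, if anything falls off the work surface, if the arm or the gripper's body presses on something with over 40 N, if the wrist force passes 120 N, or if a joint passes its speed limit or range.

## Robot

A 6-joint arm with a two-finger parallel gripper is mounted at the origin on the work surface. World frame = base frame: x ahead of the robot, y to its left, z up, the work surface at z = 0. Lengths are in m, angles in degrees, forces in N, time in s.
With the tool pointing down it reaches from about 0.375 to 0.75 m from the base axis. Payload 9 kg.
Tool frame: the origin (TCP) lies where the fingers leave the gripper's body, on its centre line; the fingertips stand 73 mm ahead of it and the grasp point (between the pads) lies 54 mm ahead of it (robot.tip_reach is the distance from the TCP to the fingertips, in m); z points along the fingers, y is the direction in which the jaws open and shut (so a half turn about z gives the same grasp; the last joint's range is limited). The gripper opens to 85 mm and grips with 20 to 120 N. Pads are 22 mm wide; open, the fingers measure 114 mm over their backs; the gripper's body (76 mm by 85 mm) begins 54 mm behind the grasp point. The pads swing forward as they close: fully open they stand 13 mm farther back than shut.
Start: joints at [64.188, 5.964, 5.575, 89.605, 0, 77.527], TCP at [0.138, 0.584, 0.304] pointing down, gripper open.
Joint ranges: [-171.21, 171.21], [-48.23, 106.86], [-62.78, 66.21], [-105.2, 120.99], [-86.42, 89.51], [-180, 180]. Speed limits (degrees/s): [127.2, 127.2, 147.25, 180, 180, 180].

## Interface

Orientations are given as [roll, pitch, yaw] about the fixed x, y, z axes, in that order (R = Rz(yaw) Ry(pitch) Rx(roll)).
In Python, from plant import robot gives the robot as it stands. Calls block until the motion is done:
- robot.move_pose(position, orientation): joint-space move of the TCP to a pose.
- robot.line_to(position, vel=0.15, rotation=None, guard=None): straight line of the TCP; rotation=None keeps the orientation; vel is the mean speed in m/s. With guard (N) it stops when the force on the tool has changed by that much, and returns True; else False.
- robot.goto_joints(angles): joint-space move.
- robot.set_gripper(opening): finger opening in m; the grip force is fixed at half the most; returns when the fingers have stopped.
- robot.pause(seconds).
- robot.ik(position, orientation): joint angles nearest the present ones, or None.
- robot.observe(): the state.
- robot.grab_frame(name): name is "scene" or "top" or "wrist"; returns the picture (480x640x3 uint8, blue, green, red); there is no depth.
- robot.get_calibration(name): a dict with "vertical_fov" (degrees; the focal length in pixels is half the picture's height over the tangent of half this angle, whatever the lens; pixels are square), "cx", "cy" (the principal point, pixels), "rvec" (rotation vector, rad) and "tvec" (3), from world to camera coordinates, as OpenCV has them. Camera axes: x right, y down, z forward; pixel columns grow to the right and rows downward; lengths in m; the calibration is good to about 2 mm. A picture is of the moment at which its call begins: read the wrist's pose just before it. get_calibration takes no time and is no camera call; for the wrist camera it gives the pose at the moment of the call.
A pose or a line that the arm cannot do raises robot.IKError and nothing moves.
- robot.job_done(): hands the job in, once; it reports no verdict.
The state is a dict: "time": time; "q": joint angles; "qvel": joint speeds; "joint_torque": joint torques, N m; "tool_pos": TCP position; "tcp_rot": TCP orientation; "ft_force": force on the tool from outside, world axes, zero at the start; "torque": the same for the moment, N m; "gripper_width": finger opening in m.
Only numpy, scipy, OpenCV 4.12 (cv2) and the standard library are available. Lean on these libraries where they do the work, as an engineer would, in place of code of your own. Each camera call takes 0.05 s, during which the arm holds its last target. There are 200 camera calls.

## Working session

There is one attempt and no reset: what is moved stays moved. The work goes in short steps, each a Python script; the robot and the scene stay as the last script left them, time stands still between calls to the robot, and variables do not carry over. Pictures are saved under pics/ and viewed, about 8 in all and at most 12, crops included, and the job is handed in when it is done.

```bash
mkdir -p pics; ls
python3 - <<'E'
from plant import robot
import cv2
for n in ("scene","top"):
    im=robot.grab_frame(n); cv2.imwrite(f"pics/{n}0.png",im)
    c=robot.get_calibration(n); print(n,c)
s=robot.observe(); print(s['time'],s['tool_pos'],s['tcp_rot'],s['gripper_width'],robot.tip_reach)
E
```

```text
pics
scene {'vertical_fov': 57.519178649274366, 'cx': 323.907650531714, 'cy': 236.64941377113018, 'rvec': array([ 1.07417956,  2.31505993, -1.10578127]), 'tvec': array([ 0.40634183, -0.17750357,  1.16569639])}
top {'vertical_fov': 47.679824119297244, 'cx': 323.84283878925777, 'cy': 241.64994219140522, 'rvec': array([ 2.1559578 , -2.09088713,  0.20492669]), 'tvec': array([-0.07389273,  0.5633412 ,  1.02703222])}
0.1 [0.13833213 0.58363825 0.30319512] [-1.79933384e+02 -1.53406304e-02  1.66661340e+02] 0.08544027290752346 0.0726
```

View pics/top0.png

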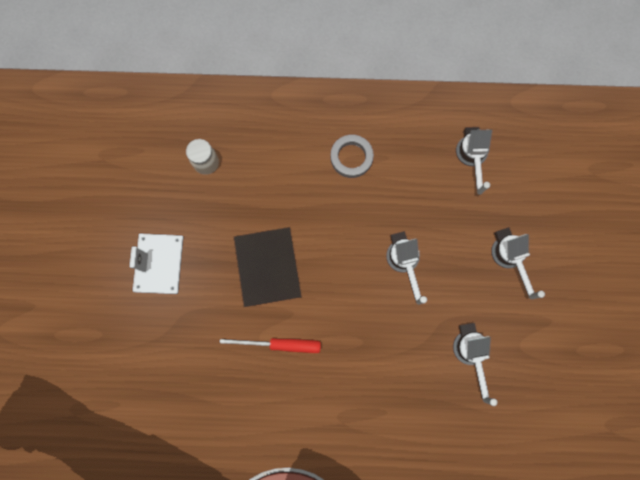

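View pics/scene0.png

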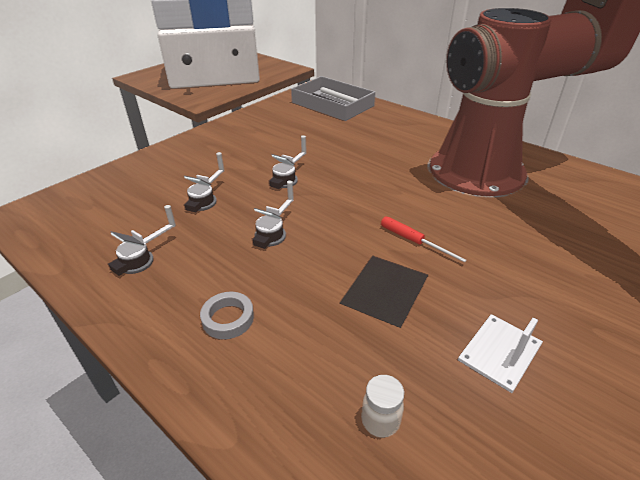

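Scene and top views: mat at top-view pixel (267,267). The plate is at (158,264), with its tab on the left (+y) side. The screwdriver is at (270,344), the jar at (203,155) and the tape at (352,155).
Look-alikes for the camera are at (404,252), (473,148), (511,250) and (473,347). The leftmost (largest y) is (404,252), so I choose that one.

```bash
cat > h.py <<'E'
import numpy as np, cv2
from plant import robot
def K(c):
    f=240/np.tan(np.radians(c['vertical_fov']/2)); return np.array([[f,0,c['cx']],[0,f,c['cy']],[0,0,1.]])
def p2w(c,uv,z):
    R=cv2.Rodrigues(np.array(c['rvec']))[0]; o=-R.T@c['tvec']
    uv=np.atleast_2d(np.array(uv,float)); d=(R.T@np.linalg.inv(K(c))@np.c_[uv,np.ones(len(uv))].T).T
    return o+d*((z-o[2])/d[:,2])[:,None]
def w2p(c,P):
    return cv2.projectPoints(np.atleast_2d(np.array(P,float)),np.array(c['rvec']),np.array(c['tvec']),K(c),None)[0][:,0]
def big(mask,seed):
    n,l=cv2.connectedComponents(mask.astype(np.uint8)); return (l==l[seed[1],seed[0]]).astype(np.uint8)
def rect(m):
    cs=cv2.findContours(m,cv2.RETR_EXTERNAL,cv2.CHAIN_APPROX_NONE)[0]; return cv2.boxPoints(cv2.minAreaRect(max(cs,key=cv2.contourArea)))
E
python3 - <<'E'
from h import *
im=cv2.imread("pics/top0.png"); c=robot.get_calibration("top")
b=rect(big(im.max(2)<50,(267,267))); w=p2w(c,b,0.0006)[:,:2]
print("mat px",b.round(1).tolist()); print(w.round(4), w.mean(0), np.linalg.norm(np.diff(w,axis=0),axis=1))
e=[w[i]-w[i-1] for i in range(4)]; L=max(e[:2],key=np.linalg.norm); print("matx yaw",np.degrees(np.arctan2(*L[::-1])))
h=p2w(c,[[143,239],[177,240],[172,288],[139,287]],0.008)[:,:2]; print("plate holes",h.round(4),h.mean(0))
for n,uv in dict(A=(404,255),B=(473,150),C=(508,252),D=(472,349)).items(): print(n,p2w(c,uv,0.02)[0].round(3))
print("pin",p2w(c,(422,300),0.082)[0], "jar",p2w(c,(205,160),0)[0],"tape",p2w(c,(352,157),0.01)[0],"sd",p2w(c,[(222,342),(320,347)],0.01))
a=im[225:310,120:190]; d=im[220:315,380:450]
o=np.hstack([cv2.resize(a,(420,510),interpolation=2), cv2.resize(d,(376,510),interpolation=2)]); cv2.imwrite("pics/c1.png",o)
E
```

```text
mat px [[-0.0, 0.0], [639.0, 0.0], [639.0, 479.0], [0.0, 479.0]]
[[ 1.1118  0.6963]
 [ 1.1619 -0.7619]
 [ 0.1273 -0.68  ]
 [ 0.092   0.5513]] [ 0.62322456 -0.04855961] [1.45907421 1.03782635 1.23187733]
matx yaw -88.03219101762795
plate holes [[0.568  0.3182]
 [0.5681 0.2477]
 [0.4683 0.2499]
 [0.4682 0.3172]] [0.51812608 0.28324851]
A [ 0.549 -0.221  0.02 ]
B [ 0.78  -0.367  0.02 ]
C [ 0.562 -0.435  0.02 ]
D [ 0.365 -0.357  0.02 ]
pin [ 0.45293048 -0.24635568  0.082     ] jar [0.74620891 0.20403634 0.        ] tape [ 0.75957224 -0.11119741  0.01      ] sd [[ 0.36324056  0.14068561  0.01      ]
 [ 0.35931838 -0.0553835   0.01      ]]
```

View pics/c1.png

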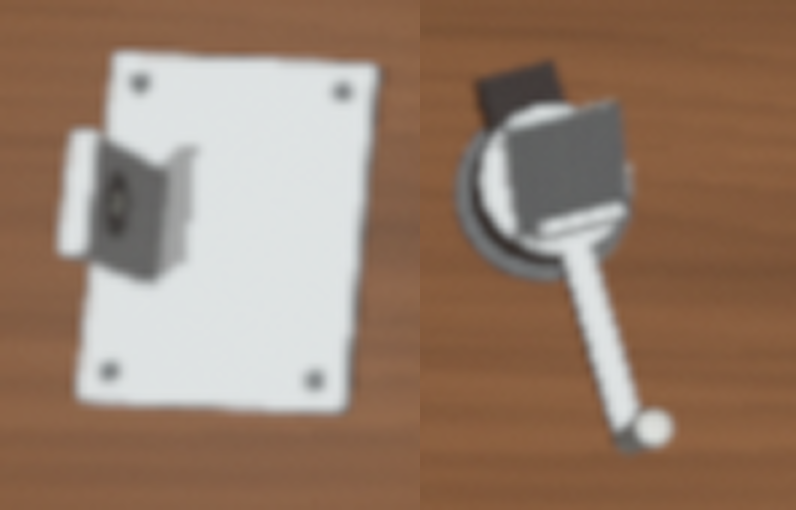

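Crop: left, the plate with its tab on the +y side and the target facing the mat. Right, the chosen camera with its block pointing up-left and its pin at about (423.6,299.7). Next I refine the mat and plate, then go above the tab.

Run:
```python
from h import *
im=cv2.imread("pics/top0.png"); c=robot.get_calibration("top")
print(im[267,267],im[267,225],im[200,267])
m=(im.max(2)<62).astype(np.uint8); m[:, :225]=0; m[:,310:]=0; m[:220]=0; m[315:]=0
m=cv2.morphologyEx(m,cv2.MORPH_OPEN,np.ones((5,5)))
b=rect(m); w=p2w(c,b,0.0006)[:,:2]
print("mat px",b.round(1).tolist()); print(w.round(4), w.mean(0), np.linalg.norm(np.diff(w,axis=0),axis=1))
for i in range(4): e=w[i]-w[i-1]; print(np.degrees(np.arctan2(e[1],e[0])))
p=p2w(c,[[138.8,233.7],[183.2,236],[177.8,293.5],[132.8,292]],0.008)[:,:2]
print("plate",p.round(4),p.mean(0))
for i in range(4): e=p[i]-p[i-1]; print(np.degrees(np.arctan2(e[1],e[0])),np.linalg.norm(e))
t=p2w(c,[[120+70/6,225+130/6],[120+98/6,225+130/6],[120+86/6,225+258/6],[120+58/6,225+258/6]],0.085)[:,:2]; print("tab top",t.round(4),t.mean(0))
print("cam",p2w(c,(403.1,255.7),0.001), "pin",p2w(c,(423.6,299.7),0.082))
```

```text
[47 50 57] [ 60  86 124] [ 60  93 136]
mat px [[234.8000030517578, 237.0], [289.1000061035156, 228.60000610351562], [299.5, 296.29998779296875], [245.1999969482422, 304.70001220703125]]
[[ 0.5797  0.1298]
 [ 0.6011  0.0171]
 [ 0.46   -0.0102]
 [ 0.4395  0.1   ]] [0.52005479 0.05917018] [0.11473821 0.14373193 0.11207973]
12.011231482825016
-79.24047361421157
-169.053141379543
100.50297682271884
plate [[0.5789 0.328 ]
 [0.5769 0.2356]
 [0.4574 0.2372]
 [0.4577 0.3288]] [0.51772065 0.28237412]
-0.379443249130553 0.12119990325313737
-91.22881011409565 0.09241378559975967
179.24148555138788 0.11947124972236477
89.84654954199027 0.09161392321932864
tab top [[0.538  0.3125]
 [0.5383 0.3036]
 [0.4968 0.3035]
 [0.4966 0.3124]] [0.51741088 0.30799831]
cam [[ 0.55082477 -0.22229217  0.001     ]] pin [[ 0.45359242 -0.24939974  0.082     ]]
```

Run:
```python
from h import *
for y in (0,180): 
    for p in ([.5177,.308,.1],[.515,.084,.1]): print(y,robot.ik(p,[180,0,y-0.4]))
for y in (15.6,105.6,-74.4,195.6,285.6): print(y,robot.ik([.4536,-.2494,.13],[180,0,y]), robot.ik([.55+.1*np.cos(np.radians(-75)),-.222+.1*np.sin(np.radians(-75)),.13],[180,0,y]))
s=robot.observe()
robot.move_pose([.5177,.308,.22],[180,0,179.6]); 
c=robot.get_calibration("wrist"); im=robot.grab_frame("wrist"); cv2.imwrite("pics/w1.png",im)
for z,P in ((.085,[[.5377,.312,.085],[.4977,.312,.085],[.4977,.304,.085],[.5377,.304,.085]]),): print(w2p(c,P).round(0).tolist())
s=robot.observe(); print(s['time'],s['tool_pos'],s['tcp_rot'],s['q'])
```

```text
0 [  18.32621526   10.12347357  -11.30436238   68.57216405    0.
 -161.27378474]
0 [ -5.11722787  -3.77638166 -25.69397676  68.08240489   0.
 175.28277213]
180 [ 18.32621526  10.12347357 -11.30436238  68.57216405   0.
  18.72621526]
180 [ -5.11722787  -3.77638166 -25.69397676  68.08240489   0.
  -4.71722787]
15.6 [-43.30220889  -5.98424874 -24.55268651  71.43156222   0.
 121.09779111] [-40.3094072   18.22931138   1.26675231  73.03744093   0.
 124.0905928 ]
105.6 [-43.30220889  -5.98424874 -24.55268651  71.43156222   0.
  31.09779111] [-40.3094072   18.22931138   1.26675231  73.03744093   0.
  34.0905928 ]
-74.4 [ -43.30220889   -5.98424874  -24.55268651   71.43156222    0.
 -148.90220889] [ -40.3094072    18.22931138    1.26675231   73.03744093    0.
 -145.9094072 ]
195.6 [-43.30220889  -5.98424874 -24.55268651  71.43156222   0.
 -58.90220889] [-40.3094072   18.22931138   1.26675231  73.03744093   0.
 -55.9094072 ]
285.6 [ -43.30220889   -5.98424874  -24.55268651   71.43156222    0.
 -148.90220889] [ -40.3094072    18.22931138    1.26675231   73.03744093    0.
 -145.9094072 ]
[[328.0, 300.0], [328.0, 228.0], [312.0, 229.0], [313.0, 300.0]]
1.8917 [0.51722339 0.30888538 0.2202539 ] [1.79986505e+02 1.17382343e-02 1.79669426e+02] [ 1.84191471e+01  6.37602263e+00 -2.67441320e+00  8.09341110e+01
  9.00602989e-03  1.87497213e+01]
```

View pics/w1.png

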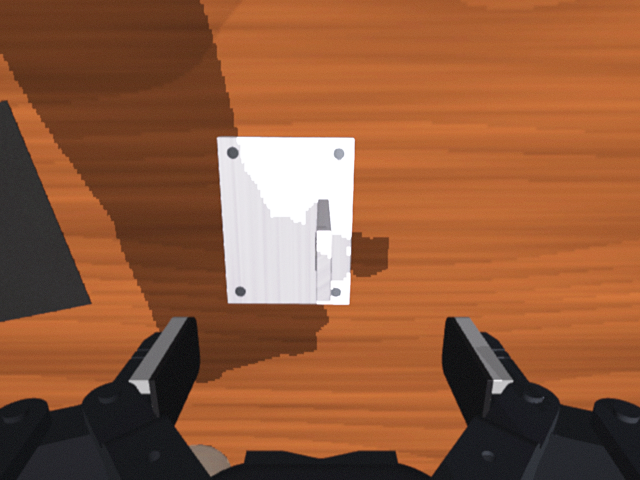

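Wrist view: the tab top spans columns 316–332 and rows 230–300, within 3 px of the prediction (313–328, 229–300). The estimate is good, so I descend, grip the tab and slide.

Run:
```python
from h import *
def st(l):
    s=robot.observe(); print(l,round(s['time'],2),s['tool_pos'].round(4),s['tcp_rot'].round(2),s['ft_force'].round(1),s['torque'].round(2),round(s['gripper_width'],4))
r0=[180,0,179.6]
print(robot.line_to([.5177,.3095,.100],vel=.1,guard=8)); st("down")
robot.set_gripper(0.0); st("grip")
p=robot.observe()['tool_pos']
robot.line_to([.5177,.2500,.100],vel=.06); st("slid a bit")
robot.pause(.2)
im=robot.grab_frame("top"); cv2.imwrite("pics/top1.png",im)
im=robot.grab_frame("wrist"); cv2.imwrite("pics/w2.png",im)
```

```text
False
down 3.24 [0.5182 0.3096 0.1008] [1.7998e+02 7.0000e-02 1.7960e+02] [0.4 0.1 0.3] [ 0.06 -0.06 -0.03] 0.0854
grip 3.93 [0.5178 0.3095 0.1001] [1.800e+02 1.000e-02 1.796e+02] [0.7 0.2 1. ] [0.03 0.03 0.01] 0.0074
slid a bit 5.08 [0.5178 0.2495 0.1001] [-1.7991e+02  1.0000e-02  1.7958e+02] [ 0.1 -3.7  5.1] [-0.75  0.08 -0.04] 0.0072
```

Run:
```python
from h import *
def st(l):
    s=robot.observe(); print(l,round(s['time'],2),s['tool_pos'].round(4),s['tcp_rot'].round(2),s['ft_force'].round(1),s['torque'].round(2),round(s['gripper_width'],4))
robot.line_to([.5153,.0837,.100],vel=.06,rotation=[180,0,191]); robot.pause(.3); st("slid")
im=robot.grab_frame("top"); cv2.imwrite("pics/top2.png",im)
im2=robot.grab_frame("wrist"); cv2.imwrite("pics/w3.png",im2)
cv2.imwrite("pics/c2.png",np.hstack([cv2.resize(im[210:320,220:315],(380,440),interpolation=2),cv2.resize(im2,(400,300))[:, :].copy() if 0 else cv2.copyMakeBorder(cv2.resize(im2,(400,300)),0,140,0,0,0)]))
```

```text
slid 8.6 [0.5151 0.0833 0.1001] [ 1.7999e+02 -1.0000e-02 -1.6899e+02] [0.8 3.8 6.3] [0.84 0.01 0.08] 0.0074
```

View pics/c2.png

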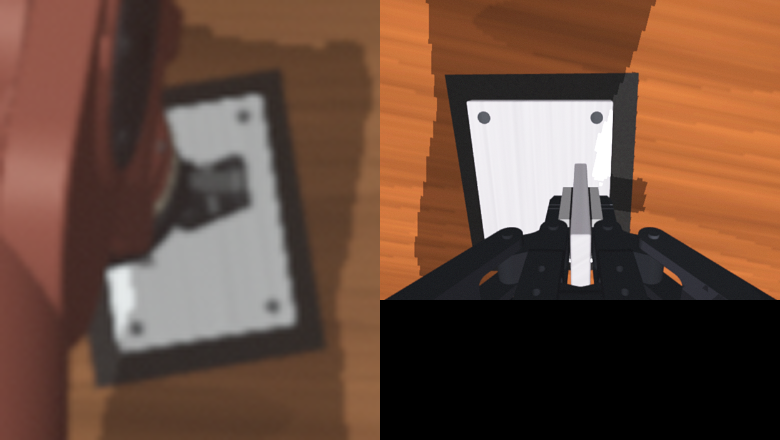

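The plate looks centred and square on the mat, with the target on the camera's side. I release, raise, then check from above and look at the pin with the wrist camera.

Run:
```python
from h import *
robot.set_gripper(0.085); robot.line_to([.5153,.0837,.20],vel=.15)
robot.move_pose([.4536,-.2494,.22],[180,0,195.6])
robot.pause(.2)
im=robot.grab_frame("top"); cv2.imwrite("pics/top3.png",im)
c=robot.get_calibration("wrist"); im2=robot.grab_frame("wrist"); cv2.imwrite("pics/w4.png",im2)
print(w2p(c,[[.4536,-.2494,.082],[.5508,-.2223,.0]]).round(0).tolist())
s=robot.observe(); print(s['time'],s['tool_pos'],s['q'])
cv2.imwrite("pics/c3.png",np.hstack([cv2.resize(im[215:315,225:310],(408,480),interpolation=2),cv2.copyMakeBorder(cv2.resize(im2,(390,292)),0,188,0,0,0)]))
```

```text
[[320.0, 262.0], [320.0, 345.0]]
11.8333 [ 0.45390879 -0.24877887  0.21995997] [-4.32279613e+01 -8.48590352e+00 -1.73999279e+01  8.10888335e+01
  3.60796587e-03 -5.88917330e+01]
```

View pics/c3.png

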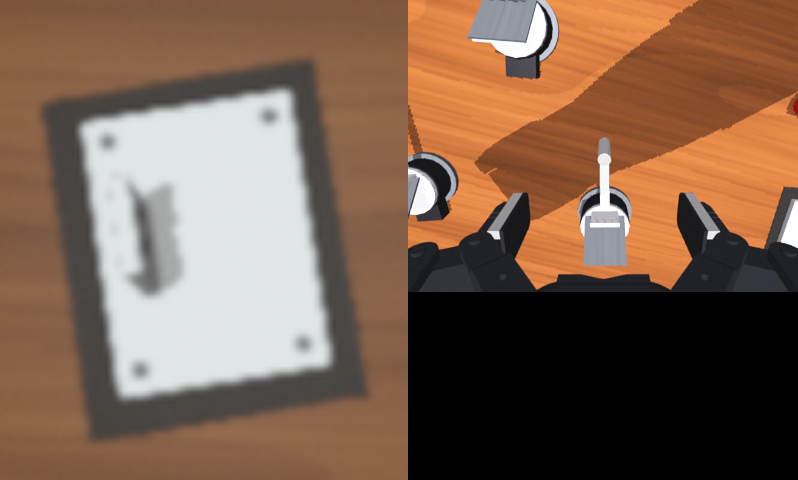

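Plate within the mat: crop corners (80,123),(292,90),(331,366),(119,399), mat corners (42,104),(313,60),(368,396),(92,440). The pin in the wrist view is at (322,261), predicted (320,262). Now I compute the final plate pose and grip the pin.

Run:
```python
from h import *
c=robot.get_calibration("top")
f=lambda a:np.array(a)/4.8+[225,215]
P=p2w(c,f([(80,123),(292,90),(331,366),(119,399)]),.0086)[:,:2]; M=p2w(c,f([(42,104),(313,60),(368,396),(92,440)]),.0006)[:,:2]
ang=lambda Q:np.degrees(np.arctan2(*((Q[0]+Q[1]-Q[2]-Q[3])[::-1])))
print("plate",P.mean(0),ang(P),"mat",M.mean(0),ang(M))
y=np.radians(ang(P)); mk=P.mean(0)+.021*np.array([-np.sin(y),np.cos(y)])
C=np.array([.5508,-.2223]); d=mk-C; print("marker",mk,"bearing",np.degrees(np.arctan2(d[1],d[0])),np.linalg.norm(d))
p=np.array([.4536,-.2489])
print(robot.line_to([*p,.125],vel=.1,guard=6))
robot.set_gripper(0.0)
s=robot.observe(); print(s['time'],s['tool_pos'],s['tcp_rot'],s['ft_force'].round(1),s['gripper_width'])
```

```text
plate [0.52017151 0.05700348] 10.771169991698422 mat [0.51919499 0.05847814] 11.606654057451577
marker [0.51624688 0.07763349] bearing 96.57165259876379 0.30191723329460457
False
13.6083 [ 0.45357663 -0.24890419  0.1251453 ] [-1.79997946e+02 -3.32476320e-03 -1.64400605e+02] [-1.3  0.9  2.2] 0.010293883078380738
```

Run:
```python
from h import *
C=np.array([.5508,-.2223]); p=np.array([.4536,-.2489])
v=p-C; r=np.linalg.norm(v); a0=np.degrees(np.arctan2(v[1],v[0]))%360; yaw0=195.6; a1=276.6
print(r,a0)
for a in np.linspace(a0,a1,17)[1:]:
    t=np.radians(a); rr=r+(0.1-r)*(a-a0)/(a1-a0)
    robot.line_to([*(C+rr*np.array([np.cos(t),np.sin(t)])),.125],vel=.06,rotation=[180,0,yaw0+a-a0])
    f=robot.observe()['ft_force']
    if np.linalg.norm(f)>30: print("force",a,f); break
robot.pause(.5)
im=robot.grab_frame("top"); cv2.imwrite("pics/top4.png",im); im3=robot.grab_frame("scene"); cv2.imwrite("pics/scene4.png",im3)
im2=robot.grab_frame("wrist"); cv2.imwrite("pics/w5.png",im2)
s=robot.observe(); print(s['time'],s['tool_pos'],s['tcp_rot'],s['ft_force'].round(1),s['gripper_width'],s['q'])
cv2.imwrite("pics/c4.png",np.hstack([cv2.resize(im[210:310,370:470],(400,400),interpolation=2),cv2.copyMakeBorder(cv2.resize(im2,(400,300)),0,100,0,0,0)]))
```

```text
0.1007740045845157 195.3049844689818
19.0583 [ 0.56174205 -0.32134425  0.12508735] [ 1.79971544e+02  2.36521732e-02 -8.34043963e+01] [-0.5  4.6  5.5] 0.010623168273920977 [-4.13219128e+01  1.65896258e+01 -1.20207905e+00  7.22449206e+01
 -5.26784243e-03 -1.37917521e+02]
```

View pics/c4.png

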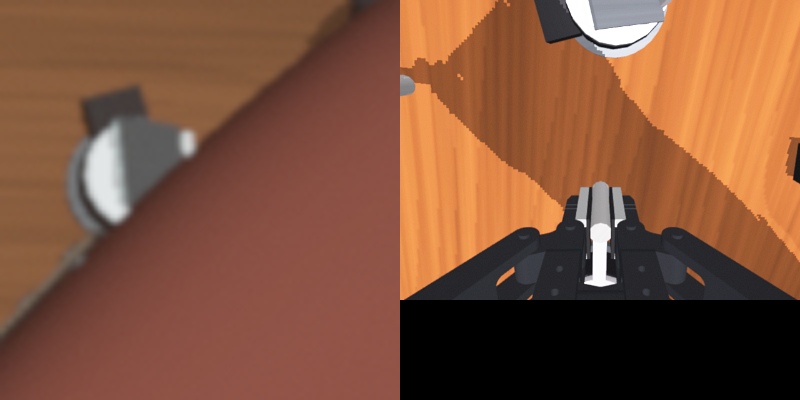

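The pin is held squarely in the jaws and the head has turned about 81°. I verify the axis position by overlaying the projected foot circle on three views.

Run:
```python
from h import *
C=np.array([.5508,-.2223])
th=np.linspace(0,2*np.pi,200)
s=5
def draw(im,c,x,y,w,h,k):
    o=cv2.resize(im[y:y+h,x:x+w],(w*k,h*k),interpolation=cv2.INTER_CUBIC)
    P=np.c_[C[0]+.034*np.cos(th),C[1]+.034*np.sin(th),0*th]
    q=((w2p(c,P)-[x,y]+.5)*k).astype(int)
    cv2.polylines(o,[q],True,(0,255,0),1); return o
a=draw(cv2.imread("pics/top0.png"),robot.get_calibration("top"),375,225,60,60,6)
b=draw(cv2.imread("pics/scene0.png"),robot.get_calibration("scene"),240,180,60,72,5)
o=np.hstack([a,cv2.resize(b,(300,360))])
cv2.imwrite("pics/c5.png",o)
```

```text
(no output)
```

View pics/c5.png

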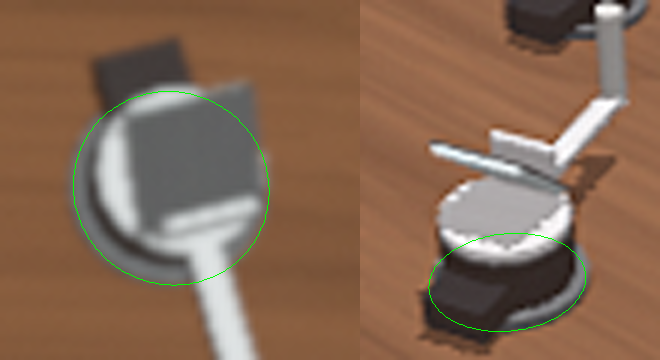

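The foot circle matches to about 1–2 mm, which suggests the sight line is 0.3–0.9° short. The tolerance is 2.8°. I nudge the pin 1 mm onward and take a last look.

Run:
```python
from h import *
robot.line_to([.5633,-.3216,.125],vel=.02,rotation=[180,0,277.2]); robot.pause(1.0)
im=robot.grab_frame("scene"); cv2.imwrite("pics/scene5.png",im); c=robot.get_calibration("scene")
s=robot.observe(); pin=s['tool_pos'][:2]; C=np.array([.5511,-.2218]); mk=np.array([.5162,.0776])
u=(C-pin)/np.linalg.norm(C-pin); print(s['time'],s['tool_pos'],s['ft_force'].round(1),s['gripper_width'],np.abs(s['qvel']).max(),"lateral",np.cross(u,mk-C))
q=w2p(c,[[*pin,.06],[*(C+u*np.dot(mk-C,u)),.06],[*C,.06]]).round(0); print(q)
o=im.copy(); cv2.line(o,*[tuple(map(int,x)) for x in q[:2]],(0,255,0),1)
cv2.imwrite("pics/c6.png",cv2.resize(o[120:420,220:560],None,fx=2,fy=2,interpolation=2))
```

```text
20.3583 [ 0.56263834 -0.32128818  0.1250526 ] [-1.2  4.2  6.5] 0.010208636526420145 0.06357928771927 lateral 0.00017532410768523327
[[231. 199.]
 [397. 268.]
 [267. 214.]]<stdin>:5: DeprecationWarning: Arrays of 2-dimensional vectors are deprecated. Use arrays of 3-dimensional vectors instead. (deprecated in NumPy 2.0)
```

View pics/c6.png

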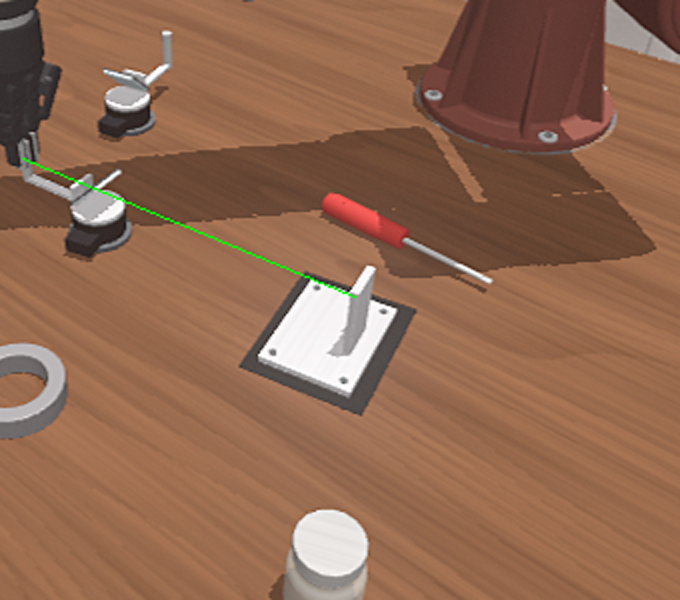

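The plate lies on the mat with its target towards the mirror. The sight line ends at the tab at crop pixel (355,297), about 0.2 mm sideways by my estimate. The jaws hold the pin and the bystanders are undisturbed, so I hand in.

```bash
python3 -c "
from plant import robot
print(robot.job_done()); s=robot.observe(); print(s['time'],s['tool_pos'],s['gripper_width'])"
```

```text
the job is handed in; nothing more can be done
None
the job is handed in; nothing more can be done
```

The job is handed in, at about 20.4 s of the 64 s allowed; no verdict was reported.

- **Plate:** I gripped it by its tab and slid it flat onto the mat. After release, the top view put it about 2 mm off the mat's centre and under 1° out of square, with the target towards the mirror.
- **Mirror:** I gripped the lever pin of the leftmost camera and swung the mirror round by about 82°. I handed in with the pin still gripped.
- **Last checks:** The line of sight passes about 0.2 mm sideways of the target by my estimate. That estimate depends on the camera axis, which I only know to 1–2 mm, so the real error could be about 5 mm against the 15 mm limit. The forces on the tool stayed below 10 N whenever I read them. In the last picture the screwdriver, jar and tape looked undisturbed; I did not measure them again.
- **What disagreed:** The foot-circle overlay suggested the mirror was 0.3–0.9° short of the target, so I nudged the pin 1 mm further before handing in. In the last reading, 1 s after that nudge, one joint still showed 0.06 (fastest joint, presumably degrees/s), which I took as noise.

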